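# Refill the filter with ring media and set its flow

### The job

Put the filter back in service: lift its hinged cover and lay it gently back on its open stop, then set the white basket of ceramic rings down in the filter's empty bay and let go of it. Lower the cover gently until it is fully shut, and then roll the knurled flow wheel three clicks away from the robot. Leave the media jar, the scraper and the yellow breeder box where they are.

Things in the scene. Friction and masses are not known exactly. Their poses are not given: they have to be found in the camera images.
- filter: black aquarium top filter, fixed, 160 mm deep (x) by 330 wide (y) by 110 high without cover; origin: centre of its underside; x from its front (robot side) to its back (hinge side), y to its left, z up. Pump end: y 78 to 165 mm, a grey deck 110 mm high holding the flow wheel. Under the cover: bay filled by a blue cartridge (y 1 to 76 mm, 81 mm high), then the empty bay
- bay (a point): point on the floor of the empty bay, at its middle, 6 mm above the shelf; axes as the filter's. The bay is 152 mm (x) by 158 mm (y) inside, open at the top; its outer walls are 4 mm thick and rise 103 mm above this point, the wall to the cartridge rises 79 mm
- cover (a joint): hinge angle of the cover in rad: 0 = shut on the rim (as it starts); grows as the front edge is lifted; 1.83 = fully open on its stop, leaning 15 degrees back past upright, where it stays. Light hinge friction (0.03 N m): let go less than about 80 degrees open, it falls shut; let go past about 100 degrees, it falls back on its stop
- cover_hinge (a point): point on the hinge line at the filter's back rim, in the middle of the cover's width, 113 mm above the shelf; axes as the filter's (they do not turn with the cover); the hinge line runs along its y
- cover_grip (a point): grasp point in the cover's orange grip: a tab 16 mm thick (y, the hinge direction), 34 long (x), 36 tall on the upper face of the grey cover (162 x 242 x 6 mm, 0.25 kg). It lies 26 mm above that face; when shut, 125 mm in front of and 29 above the hinge line. Axes as the filter's when shut, turning with the cover. The tab can swivel between two fingers; when open it points to the back
- basket: white plastic media basket, 104 mm square, 60 mm high, filled with grey ceramic rings (top of the rings about 55 mm), about 0.4 kg; loose, stands upright on the shelf; origin: centre of its underside
- basket_handle (a point): middle of the basket's green handle, a fixed round bar 10 mm thick that runs level along the basket's x (92 mm long, ends bent down to the rim), 86 mm above the basket's underside and 26 mm above its rim
- flow_wheel (a joint): angle of the flow wheel in rad: 0 = off, at its stop (as it starts); grows as its top rolls away from the robot (filter's +x). A spring catch holds it at every click of pi/6 (0.524 rad) and draws it into the nearest; three clicks = 1.571; far end 2.618. About 0.02 N m (0.8 N at its edge) carries it over a click
- wheel_top (a point): top point of the black knurled flow wheel, 14 mm above the pump deck, 124 mm above the shelf; fixed to the filter, axes as the filter's. Wheel: 50 mm diameter over its 12 ridges (3 mm high), 14 mm wide, axis along y 25 mm below this point; a click rolls its edge 13 mm. At three clicks its white stripe is on top, in line with two white lines on the deck
- media_jar: clear jar of grey ceramic rings with a grey lid, 94 mm in diameter, 135 mm high, loose; origin: centre of its underside
- breeder_box: yellow open fry breeder box, 80 mm (x) by 140 mm (y) by 75 mm high, loose; origin: centre of its underside
- scraper: black algae scraper handle lying flat beyond the filter, 265 mm long (y), 70 mm wide at the head, 16 mm high, loose; origin: middle of the handle's underside
Things that resemble listed ones, but are neither listed nor needed, are in the scene too. Leave any blue or turquoise look-alike of the basket alone.

How it is judged:
On the way, in this order (a step that is already met when the one before it is completed fails the run):
1. the cover lies open on its stop (value of joint cover above 1.77 rad and velocity of joint cover below 0.15 rad/s), for 0.2 s.
2. the basket stands on the floor of the empty bay, let go (z of basket in the frame of bay below 0.008 m and horizontal distance between basket and bay below 0.045 m and angle between basket's own z axis and vertical below 0.08 rad and contact force between the fingers and basket below 0.1 N), for 0.2 s.
3. the cover is fully shut (value of joint cover below 0.025 rad), for 0.2 s.
4. the flow wheel stands at three clicks (value of joint flow_wheel between 1.37 and 1.77 rad), for 0.3 s.
At the end, for the whole second after the job is handed in: The basket stands flat on the floor of the bay that was empty (within 8 mm of the floor, within 0.08 rad of upright) and at rest, the cover is fully shut (within 0.025 rad), and the flow wheel stands at three clicks (1.571 rad, within 0.2 rad) (all of step 4 and value of joint cover below 0.025 rad and z of basket in the frame of bay below 0.008 m and horizontal distance between basket and bay below 0.045 m and angle between basket's own z axis and vertical below 0.08 rad and linear speed of basket below 0.02 m/s); the robot touches nothing.
It fails at once if the cover slams shut: faster than 2 rad/s over the last 0.35 rad before the rim (value of joint cover below 0.35 rad and velocity of joint cover below -2 rad/s).
It fails at once if the cover bangs on its open stop: faster than 1.5 rad/s over the last 0.25 rad (value of joint cover above 1.58 rad and velocity of joint cover above 1.5 rad/s).
It fails at once if the basket is dropped into the bay: faster than 0.5 m/s within 50 mm of its floor (horizontal distance between basket and bay below 0.06 m and z of basket in the frame of bay below 0.05 m and linear speed of basket above 0.5 m/s).
It fails at once if the media jar, the breeder box or the scraper is shifted by more than 30 mm or tipped (distance of any of media_jar, breeder_box, scraper from where it was at the start of the episode above 0.03 m or angle between any of media_jar, breeder_box's own z axis and vertical above 0.3 rad).
It also fails if it takes over 72 s, if anything falls off the work surface, if the arm or the gripper's body presses on something with over 40 N, if the wrist force passes 120 N, or if a joint passes its speed limit or range.

### The arm

A 6-joint arm with a two-finger parallel gripper is mounted at the origin on the work surface. World frame = base frame: x ahead of the robot, y to its left, z up, the work surface at z = 0. Lengths are in m, angles in rad, forces in N, time in s.
With the tool pointing down it reaches from about 0.35 to 0.975 m from the base axis. Payload 7.1 kg.
Tool frame: the origin (TCP) lies midway between the tips of the shut fingers; the grasp point (between the pads) lies 19 mm behind it (pinch_z is the distance from the TCP to the grasp point, in m); z points along the fingers, y is the line along which they close (so a half turn about z gives the same grasp; the last joint's range is limited). The gripper opens to 88 mm and grips with 3 to 60 N. Pads are 20 mm wide; open, the fingers measure 115 mm over their backs; the gripper's body (75 mm by 178 mm) begins 61 mm behind the grasp point.
Start: joints at [1.164, 0.423, 1.63, -0, 1.089, -0.019], TCP at [0.236, 0.579, 0.187] pointing down, gripper open.
Joint ranges: [-3, 3], [-0.9, 2.11], [0.09, 2.58], [-1.31, 4.45], [0.11, 2.69], [-2.54, 2.54]. Speed limits (rad/s): [2.39, 2.39, 3.01, 3.14, 3.14, 3.14].

### API

Orientations are given as a 3x3 rotation matrix whose columns are the frame's x, y, z axes.
In Python, from station import * gives the robot as it stands. The module is installed in compiled form; this text tells all that it offers.
- The arm moves only by the tool arm_command, never from a script. Its argument "moves" is text: rows parted by semicolons, each of 6 numbers parted by spaces: the shift along the tool's x, y, z in m, then the turn, a rotation vector about the tool's x, y, z in degrees. In form: dx dy dz rx ry rz; .... A call has 1 to 12 rows; each row is the pose to reach, as a shift and turn from the pose commanded when the call began, along the tool's axes at that moment; what a row does not reach only later rows make up. A row lasts 1/12 s, in which the tool goes at most 41.7 mm and 7.16 degrees, less where a joint would pass 70% of its speed; a pose out of reach is approached as far as the arm can. A call with a gripper value outside its range is refused whole. "fingers" is the closure in counts, from 0 (fully open) to 255 (shut), set as the call begins (left out, the last holds). The fingers move at their own pace and stop on an object; "grip_force" is the grip in N (left out, the last holds). Time passes only in rows, so rows that repeat a pose let the fingers close. It gives the time, the measured TCP pose, the force, the opening and the grip force at its end, in the units of the state.
- observe(): the state, without advancing time (a new reading comes with each control period).
- capture(name): name is "scene" or "top" or "wrist"; returns the picture (384x512x3 uint8, red, green, blue); there is no depth.
- calibration(name): a dict with "K" (3x3 intrinsics, pixels), "rvec" (rotation vector, rad) and "tvec" (3), from world to camera coordinates, as OpenCV has them. Camera axes: x right, y down, z forward; pixel columns grow to the right and rows downward; lengths in m; the calibration is good to about 2 mm. The wrist camera is an equidistant fisheye: a pixel r from the principal point sees the ray r / f radians off the axis. A picture is of the moment at which its call begins: read the wrist's pose just before it. calibration takes no time and is no camera call; for the wrist camera it gives the pose at the moment of the call.
- job_done(): hands the job in; it is judged then, once.
The state is a dict: "time_s": time; "joints": joint angles; "qvel": joint speeds; "effort": joint torques, N m; "eef_pos": TCP position; "orientation": TCP orientation; "contact_force": force on the tool from outside, world axes, zero at the start; "torque": the same for the moment, N m; "gripper_width": finger opening in m; "finger_force": force on a finger pad.
Only numpy, scipy, OpenCV 4.12 (cv2) and the standard library are available. Lean on these libraries where they do the work, as an engineer would, in place of code of your own. Each camera call takes 0.05 s, during which the arm holds its last target. There are 200 camera calls.

## Working session

There is one attempt and no reset: what is moved stays moved. The work goes in short steps, Python scripts to look and compute and a tool call to move; the robot and the scene stay as the last step left them, time stands still between calls to the robot, and variables do not carry over. Pictures are saved under pics/ and viewed, at most 10 in all, crops included, and the job is handed in when it is done.

Besides the shell and the picture viewer there is one more tool, called after ">>>" by a JSON object that holds its "op" and its "data". arm_command: Moves the arm, as the interface text tells. Its arguments: {"type":"object","properties":{"moves":{"type":"string"},"fingers":{"type":"number"},"grip_force":{"type":"number"}},"required":["moves"]}

```bash
mkdir -p pics
cat > h.py <<'E'
from station import *
import numpy as np, cv2
def ray(name,px,cal=None):
    c=cal or calibration(name);K=np.array(c["K"]);R=cv2.Rodrigues(np.array(c["rvec"],float))[0];t=np.array(c["tvec"],float).ravel()
    p=np.array([(px[0]-K[0,2])/K[0,0],(px[1]-K[1,2])/K[1,1]])
    if name=="wrist":
        r=np.linalg.norm(p); d=np.r_[p/r*np.sin(r) if r>0 else p,np.cos(r)]
    else: d=np.r_[p,1]
    return -R.T@t, R.T@(d/np.linalg.norm(d))
def onz(name,px,z,cal=None):
    o,d=ray(name,px,cal); return o+d*(z-o[2])/d[2]
E
python3 - <<'E'
from h import *
a=capture("scene");b=capture("top")
cv2.imwrite("pics/s.png",a[:,:,::-1]);cv2.imwrite("pics/t.png",b[:,:,::-1])
print(observe()["time_s"])
for n in("scene","top"):
    print(ray(n,(256,192)))
E
```

```text
0.1
(array([ 0.92175281, -0.46963204,  1.01880194]), array([-0.36946193,  0.37375337, -0.85076807]))
(array([ 0.28812657, -0.08713205,  1.59641963]), array([ 0.16849594,  0.01496058, -0.98558881]))
```

View pics/s.png

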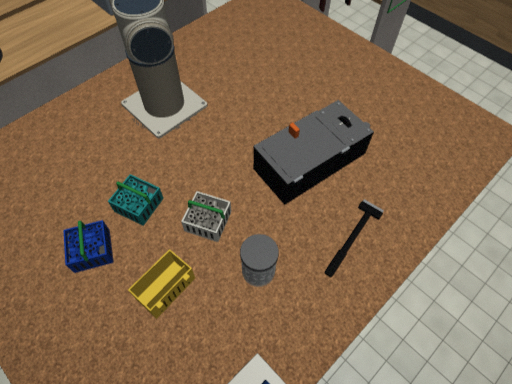

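View pics/t.png

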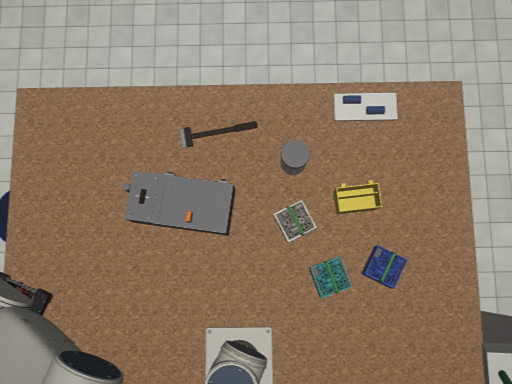

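Run:
```python
from h import *
b=cv2.imread("pics/t.png");s=cv2.imread("pics/s.png")
c=cv2.resize(b[160:250,115:325],None,fx=3.8,fy=3.8,interpolation=cv2.INTER_CUBIC)
d=cv2.resize(s[95:205,245:380],None,fx=2.2,fy=2.2,interpolation=cv2.INTER_CUBIC)
o=np.zeros((600,800,3),np.uint8);o[:342,:798]=c;o[345:345+242,:297]=d
cv2.imwrite("pics/c.png",o)
def blob(im,lo,hi,roi):
    m=cv2.inRange(cv2.cvtColor(im,cv2.COLOR_BGR2HSV),lo,hi);mm=np.zeros_like(m);x0,y0,x1,y1=roi;mm[y0:y1,x0:x1]=m[y0:y1,x0:x1]
    ys,xs=np.nonzero(mm);p=np.c_[xs,ys].astype(np.float32);return p.mean(0),len(p),cv2.minAreaRect(p)
for n,im,roi in(("top",b,(175,200,205,230)),("scene",s,(280,115,310,145))):
    r=blob(im,(3,150,120),(18,255,255),roi);print(n,r,onz(n,r[0],.142),onz(n,r[0],.15))
for n,im,roi in(("top",b,(270,195,320,245)),("scene",s,(182,190,232,240))):
    r=blob(im,(40,90,50),(75,255,255),roi);print(n,r,onz(n,r[0],.086))
    for q in cv2.boxPoints(r[2]): print(onz(n,q,.09).round(3))
```

```text
top (array([188.22223, 215.68889], dtype=float32), 45, ((188.2115478515625, 215.9423065185547), (4.3145551681518555, 10.001924514770508), 11.309932708740234)) [0.46448736 0.14811886 0.142     ] [0.46351729 0.14682487 0.15      ]
scene (array([293.875   , 126.354164], dtype=float32), 48, ((294.2500305175781, 126.2500228881836), (10.60660171508789, 4.242640495300293), 45.0)) [0.45709403 0.1515035  0.142     ] [0.46133361 0.14583622 0.15      ]
top (array([295.6479 , 220.29578], dtype=float32), 71, ((295.50689697265625, 219.72703552246094), (31.29058837890625, 2.9123270511627197), 61.69924545288086)) [ 0.45164045 -0.19151849  0.086     ]
[ 0.496 -0.164  0.09 ]
[ 0.5   -0.172  0.09 ]
[ 0.41  -0.218  0.09 ]
[ 0.406 -0.209  0.09 ]
scene (array([205.68056, 207.18056], dtype=float32), 144, ((206.15000915527344, 208.5500030517578), (39.212242126464844, 7.273238658905029), 18.434947967529297)) [ 0.45655329 -0.19175213  0.086     ]
[ 0.419 -0.228  0.09 ]
[ 0.407 -0.209  0.09 ]
[ 0.506 -0.162  0.09 ]
[ 0.517 -0.181  0.09 ]
```

View pics/c.png

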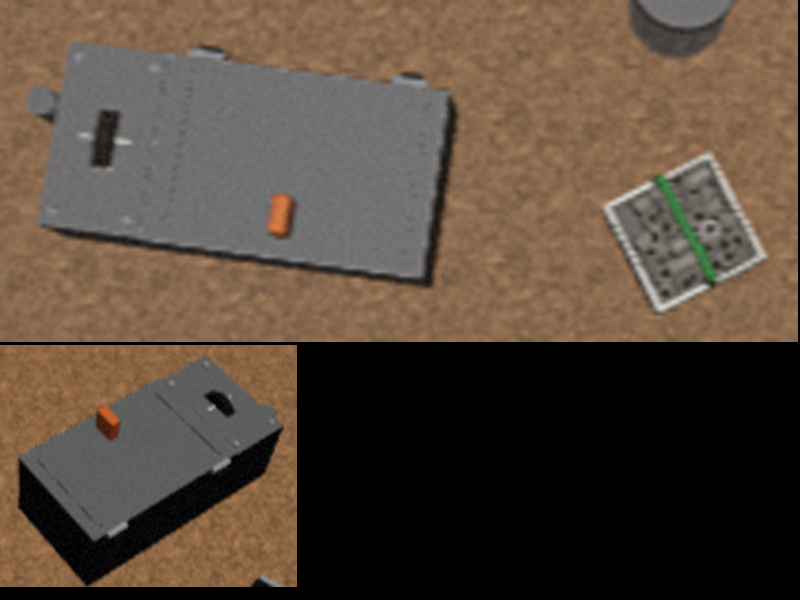

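Run:
```python
from h import *
f=lambda u,v,z:onz("top",(115+(u+.5)/3.8-.5,160+(v+.5)/3.8-.5),z)
P=dict(bl=f(70,43,.11),fl=f(42,227,.11),fr=f(430,280,.116),br=f(452,95,.116),wheel=f(105,139,.122),hA=f(209,54,.113),hB=f(408,80,.113))
for k,v in P.items():print(k,v.round(4))
e=P["bl"]-P["br"];print("yaw L-R back",np.degrees(np.arctan2(-e[0],e[1])))
e=P["fl"]-P["fr"];print("front",np.degrees(np.arctan2(-e[0],e[1])))
e=P["bl"]-P["fl"];print("left",np.degrees(np.arctan2(e[1],e[0])))
e=P["br"]-P["fr"];print("right",np.degrees(np.arctan2(e[1],e[0])))
s=observe();print(s["orientation"],s["eef_pos"],calibration("wrist"))
```

```text
bl [0.6174 0.3349 0.11  ]
fl [0.4592 0.354  0.11  ]
fr [0.4098 0.0261 0.116 ]
br [0.5663 0.0072 0.116 ]
wheel [0.5316 0.2995 0.122 ]
hA [0.6054 0.2147 0.113 ]
hB [0.5803 0.0448 0.113 ]
yaw L-R back -8.863611723930813
front -8.564399248081427
left -6.884958904896215
right -6.904508700556062
[[-9.25734067e-01  3.78174756e-01 -5.38840318e-04]
 [ 3.78175139e-01  9.25733215e-01 -1.25639354e-03]
 [ 2.36860573e-05 -1.36686232e-03 -9.99999066e-01]] [0.23612675 0.57808894 0.18678956] {'K': array([[297.31863964,   0.        , 258.6345375 ],
       [  0.        , 297.31863964, 192.60637323],
       [  0.        ,   0.        ,   1.        ]]), 'rvec': array([-2.40971816, -1.61831733, -0.22517981]), 'tvec': array([-0.62472152, -0.03303934,  0.38963788])}
```

```bash
cat >> h.py <<'E'
YAW=np.radians(-8.2)
def down(yaw):  # tool x = -filter x direction (heading yaw), z down
    c,s=np.cos(yaw),np.sin(yaw); return np.array([[-c,-s,0],[s*-1,c,0],[0,0,-1]],float)
from scipy.spatial.transform import Rotation as Ro
def go(p,yaw=YAW):
    s=observe();R=np.array(s["orientation"]);rv=Ro.from_matrix(R.T@down(yaw)).as_rotvec(degrees=True)
    print("shift mm",(R.T@(np.array(p)-s["eef_pos"])*1000).round(1),"rot",rv.round(2),"t",round(s["time_s"],2),"F",np.round(s["contact_force"],2))
E
python3 - <<'E'
from h import *
print(down(YAW),np.linalg.det(down(YAW)))
go([.4625,.146,.215])
E
```

```text
[[-0.98977623  0.14262893  0.        ]
 [ 0.14262893  0.98977623  0.        ]
 [ 0.          0.         -1.        ]] 1.0
shift mm [-373.  -314.4  -27.8] rot [-8.000e-02 -1.000e-02 -1.402e+01] t 0.1 F [-0.03  0.94  0.25]
```

>>> {"op": "arm_command", "data": {"moves": "-20 0 -28 0 0 0", "fingers": 0}}

```text
time_s: 0.18
eef_pos: [0.2544, 0.5663, 0.2149]
orientation: [[-0.927, 0.376, -0.006], [0.376, 0.927, -0.011], [0.002, -0.012, -1.0]]
contact_force: [-0.2, 0.6, -0.9]
gripper_width: 0.0878
finger_force: 0.0
```

```bash
python3 -c "
from h import *
go([.4625,.146,.215])"
```

```text
shift mm [-350.7 -311.4    3.1] rot [ -0.69  -0.19 -13.86] t 0.18 F [-0.23  0.61 -0.86]
```

>>> {"op": "arm_command", "data": {"moves": "-0.02 -0.018 0 0 0 -1; -0.05 -0.045 0 0 0 -2; -0.08 -0.07 0 0 0 -4; -0.11 -0.1 0 0 0 -6; -0.14 -0.125 0 0 0 -8; -0.17 -0.15 0 0 0 -10; -0.2 -0.18 0 0 0 -12; -0.23 -0.205 0 0 0 -14; -0.26 -0.23 0 0 0 -14; -0.29 -0.26 0 0 0 -14; -0.32 -0.285 0 0 0 -14; -0.345 -0.306 0 0 0 -14"}}

```text
time_s: 1.18
eef_pos: [0.4628, 0.1532, 0.2213]
orientation: [[-0.99, 0.144, -0.0], [0.144, 0.99, -0.0], [0.0, -0.0, -1.0]]
contact_force: [0.2, 0.3, -0.5]
gripper_width: 0.088
finger_force: 0.0
```

Run:
```python
from h import *
go([.4625,.146,.215]);cal=calibration("wrist");w=capture("wrist");cv2.imwrite("pics/w1.png",w[:,:,::-1])
h=cv2.cvtColor(w,cv2.COLOR_RGB2HSV)
m=cv2.inRange(h,(3,150,110),(18,255,255))
c=max(cv2.findContours(m,0,2)[0],key=cv2.contourArea);r=cv2.minAreaRect(c);print(r)
for z in(.134,.152):
  print(onz("wrist",r[0],z,cal).round(4),[onz("wrist",q,z,cal)[:2].round(3) for q in cv2.boxPoints(r)])
```

```text
shift mm [-0.7 -7.2  6.3] rot [-0.02 -0.   -0.06] t 1.18 F [ 0.17  0.3  -0.46]
((253.0, 187.5), (39.0, 16.0), 90.0)
[0.4631 0.1478 0.134 ] [array([0.443, 0.143]), array([0.445, 0.158]), array([0.484, 0.153]), array([0.482, 0.137])]
[0.4584 0.1489 0.152 ] [array([0.439, 0.144]), array([0.441, 0.159]), array([0.478, 0.154]), array([0.476, 0.139])]
```

View pics/w1.png

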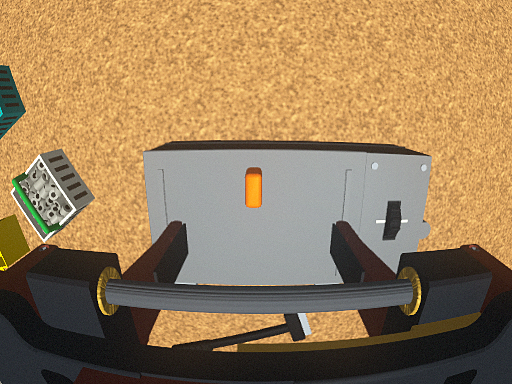

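>>> {"op": "arm_command", "data": {"moves": "0.001 -0.005 0.02 0 0 0; 0.001 -0.005 0.05 0 0 0; 0.001 -0.005 0.075 0 0 0; 0.001 -0.005 0.09 0 0 0; 0.001 -0.005 0.095 0 0 0; 0.001 -0.005 0.095 0 0 0", "grip_force": 20}}

```text
time_s: 1.73
eef_pos: [0.4596, 0.1506, 0.1251]
orientation: [[-0.99, 0.143, -0.003], [0.143, 0.99, -0.001], [0.003, -0.001, -1.0]]
contact_force: [0.4, 1.0, 0.3]
gripper_width: 0.0879
finger_force: 0.0
```

>>> {"op": "arm_command", "data": {"moves": "0 0 0 0 0 0; 0 0 0 0 0 0; 0 0 0 0 0 0; 0 0 0 0 0 0; 0 0 0 0 0 0; 0 0 0 0 0 0; 0 0 0 0 0 0; 0 0 0 0 0 0", "fingers": 255, "grip_force": 20}}

```text
time_s: 2.4
eef_pos: [0.4607, 0.1509, 0.1265]
orientation: [[-0.99, 0.143, 0.0], [0.143, 0.99, 0.0], [-0.0, 0.0, -1.0]]
contact_force: [0.2, 0.7, -0.4]
gripper_width: 0.0379
finger_force: 0.0
```

>>> {"op": "arm_command", "data": {"moves": "0 0 0 0 0 0; 0 0 0 0 0 0; 0 0 0 0 0 0; 0 0 0 0 0 0; 0 0 0 0 0 0; 0 0 0 0 0 0"}}

```text
time_s: 2.9
eef_pos: [0.4607, 0.1509, 0.1263]
orientation: [[-0.99, 0.143, -0.0], [0.143, 0.99, -0.0], [0.0, -0.0, -1.0]]
contact_force: [-0.5, -0.5, -0.2]
gripper_width: 0.0009
finger_force: 0.0
```

Run:
```python
from h import *
s=observe();print(s["gripper_width"],s["finger_force"],s["eef_pos"])
# arc from grip: r=(-125,+29+~3) mm from hinge; tool frame: dx=-(filter x), dz=-up
a=np.array([-.125,.033])
for d in range(0,110,5):
    t=np.radians(d);c,s_=np.cos(t),np.sin(t)
    p=np.array([c*a[0]+s_*a[1], -s_*a[0]+c*a[1]])
    q=p-a; print(d,(-q[0]).round(4),(-q[1]).round(4))
```

```text
0.0009152619252172989 0.0 [0.46067556 0.15088337 0.12634822]
0 -0.0 -0.0
5 -0.0034 -0.0108
10 -0.0076 -0.0212
15 -0.0128 -0.0312
20 -0.0188 -0.0408
25 -0.0257 -0.0497
30 -0.0332 -0.0581
35 -0.0415 -0.0657
40 -0.0505 -0.0726
45 -0.0599 -0.0787
50 -0.0699 -0.084
55 -0.0803 -0.0883
60 -0.0911 -0.0918
65 -0.1021 -0.0942
70 -0.1133 -0.0957
75 -0.1245 -0.0963
80 -0.1358 -0.0958
85 -0.147 -0.0944
90 -0.158 -0.092
95 -0.1688 -0.0886
100 -0.1792 -0.0844
105 -0.1892 -0.0792
```

Run:
```python
from h import *
w=capture("wrist");s=capture("scene")
o=np.hstack([w[100:384,100:420],cv2.resize(s[90:190,240:380],None,fx=2.84,fy=2.84)])
cv2.imwrite("pics/w2.png",o[:,:,::-1]);print(o.shape)
```

```text
(284, 718, 3)
```

View pics/w2.png

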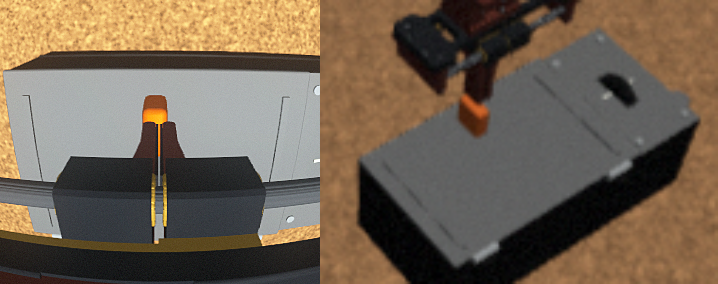

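Run:
```python
from h import *
def proj(n,p):
    c=calibration(n);K=np.array(c["K"]);R=cv2.Rodrigues(np.array(c["rvec"],float))[0]
    q=R@np.array(p)+np.array(c["tvec"]).ravel()
    if n=="wrist":
        r=np.hypot(q[0],q[1]);th=np.arctan2(r,q[2]);u=q[:2]/r*th
    else:u=q[:2]/q[2]
    return u*K[0,0]+K[:2,2]
t=np.array(observe()["eef_pos"])
print("cam",ray("wrist",(258,192)))
for n in("wrist","scene","top"):
    print(n,proj(n,t),proj(n,t+[0,0,.026]),proj(n,t+[0,0,.06]))
w=cv2.imread("pics/w2.png")
for n in("wrist","scene","top"):
    im=capture(n);h=cv2.cvtColor(im,cv2.COLOR_RGB2HSV)
    m=cv2.inRange(h,(3,150,110),(18,255,255))
    c=max(cv2.findContours(m,0,2)[0],key=cv2.contourArea);print(n,cv2.boundingRect(c))
```

```text
cam (array([0.38688042, 0.16172438, 0.32309166]), array([ 0.26887006, -0.04043246, -0.96232744]))
wrist [258.22758562 217.892398  ] [258.20138919 232.60981877] [258.15652775 258.63045752]
scene [294.13523403 130.69585621] [294.97717023 124.75146663] [296.12920991 116.61762867]
top [188.12824796 217.47893613] [186.78810376 216.52107547] [184.96258013 215.21629254]
wrist (243, 195, 24, 28)
scene (289, 123, 10, 9)Traceback (most recent call last):
  File "<stdin>", line 17, in <module>
ValueError: max() iterable argument is empty
```

Run:
```python
from h import *
w=capture("wrist");s=capture("scene")
o=np.hstack([cv2.resize(w[180:300,200:320],None,fx=3.3,fy=3.3,interpolation=2),cv2.resize(s[85:145,265:325],None,fx=6.6,fy=6.6,interpolation=2)])
cv2.imwrite("pics/w3.png",o[:,:,::-1]);print(o.shape)
```

```text
(396, 792, 3)
```

View pics/w3.png

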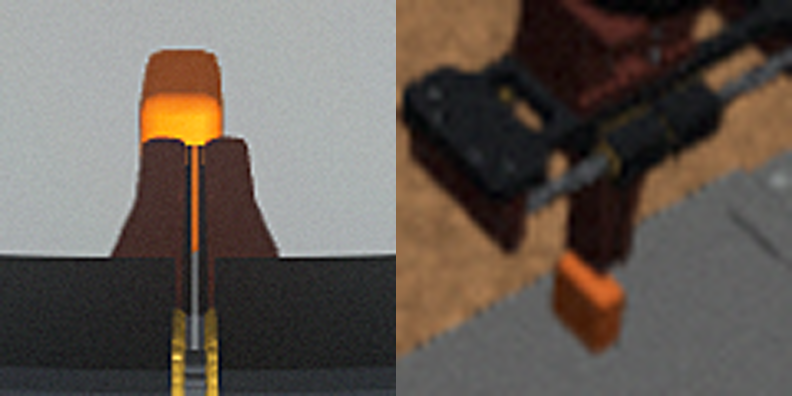

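>>> {"op": "arm_command", "data": {"moves": "0 0 0 0 0 0; 0 0 0 0 0 0; 0 0 0 0 0 0; 0 0 0 0 0 0; 0 0 0 0 0 0; 0 0 0 0 0 0; 0 0 0 0 0 0; 0 0 0 0 0 0; 0 0 0.003 0 0 0; 0 0 0.006 0 0 0; 0 0 0.006 0 0 0", "fingers": 0}}

```text
time_s: 4.17
eef_pos: [0.4602, 0.1507, 0.1197]
orientation: [[-0.99, 0.143, -0.001], [0.143, 0.99, -0.0], [0.001, -0.0, -1.0]]
contact_force: [0.3, 0.2, -0.5]
gripper_width: 0.0704
finger_force: 0.0
```

>>> {"op": "arm_command", "data": {"moves": "0 0 0.003 0 0 0; 0 0 0.006 0 0 0; 0 0 0.006 0 0 0; 0 0 0.006 0 0 0"}}

```text
time_s: 4.5
eef_pos: [0.4605, 0.1508, 0.1141]
orientation: [[-0.99, 0.143, -0.001], [0.143, 0.99, -0.0], [0.001, -0.0, -1.0]]
contact_force: [-0.3, -0.4, -0.3]
gripper_width: 0.0876
finger_force: 0.0
```

>>> {"op": "arm_command", "data": {"moves": "0 0 0.004 0 0 0; 0 0 0.008 0 0 0; 0 0 0.011 0 0 0; 0 0 0.014 0 0 0; 0 0 0.014 0 0 0"}}

```text
time_s: 4.92
eef_pos: [0.4602, 0.1507, 0.0997]
orientation: [[-0.99, 0.143, -0.001], [0.143, 0.99, -0.0], [0.001, -0.001, -1.0]]
contact_force: [-0.6, 0.0, -0.6]
gripper_width: 0.0877
finger_force: 0.0
```

Run:
```python
from h import *
w=capture("wrist");s=capture("scene")
o=np.hstack([w[120:300,130:380],cv2.resize(s[85:145,265:335],None,fx=6,fy=6,interpolation=2)[90:270]])
o=np.hstack([cv2.resize(w[120:300,130:380],(500,360)),cv2.resize(s[85:145,265:315],(300,360),interpolation=2)])
cv2.imwrite("pics/w4.png",o[:,:,::-1]);print(o.shape)
```

```text
(360, 800, 3)
```

View pics/w4.png

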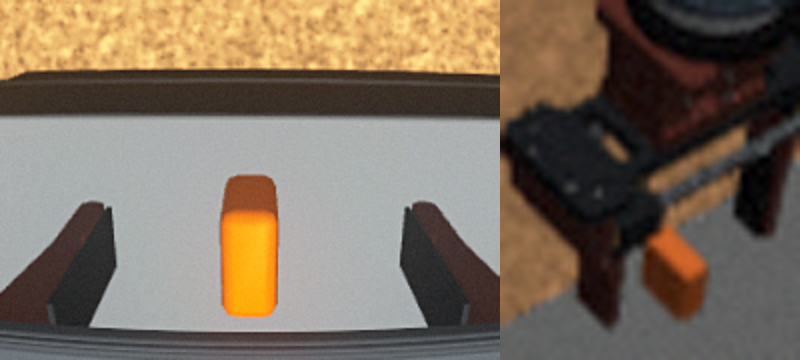

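>>> {"op": "arm_command", "data": {"moves": "0 0 0.002 0 0 0; -0.002 0 0.004 0 0 0; -0.002 0 0.004 0 0 0; -0.002 0 0.004 0 0 0; -0.002 0 0.004 0 0 0; -0.002 0 0.004 0 0 0; -0.002 0 0.004 0 0 0; -0.002 0 0.004 0 0 0; -0.002 0 0.004 0 0 0; -0.002 0 0.004 0 0 0; -0.002 0 0.004 0 0 0; -0.002 0 0.004 0 0 0", "fingers": 255, "grip_force": 20}}

```text
time_s: 6.02
eef_pos: [0.4621, 0.1479, 0.0963]
orientation: [[-0.99, 0.141, -0.001], [0.141, 0.99, -0.005], [0.001, -0.005, -1.0]]
contact_force: [1.6, -16.3, 4.4]
gripper_width: 0.0153
finger_force: 20.0
```

>>> {"op": "arm_command", "data": {"moves": "0 -0.002 0 0 0 0; -0.0015 -0.003 -0.0055 0 0 0; -0.003 -0.003 -0.0108 0 0 0; -0.007 -0.003 -0.0213 0 0 0; -0.012 -0.003 -0.0314 0 0 0; -0.0174 -0.003 -0.041 0 0 0; -0.024 -0.003 -0.0501 0 0 0; -0.0312 -0.003 -0.0586 0 0 0; -0.0392 -0.003 -0.0664 0 0 0; -0.0479 -0.003 -0.0735 0 0 0; -0.0525 -0.003 -0.0767 0 0 0; -0.057 -0.003 -0.0798 0 0 0"}}

```text
time_s: 7.02
eef_pos: [0.519, 0.1394, 0.1765]
orientation: [[-0.99, 0.143, -0.001], [0.143, 0.99, 0.0], [0.001, 0.0, -1.0]]
contact_force: [-0.5, 3.6, -5.0]
gripper_width: 0.0156
finger_force: 20.0
```

>>> {"op": "arm_command", "data": {"moves": "-0.0098 0 -0.0056 0 0 0; -0.02 0 -0.0102 0 0 0; -0.0306 0 -0.014 0 0 0; -0.0414 0 -0.0168 0 0 0; -0.0525 0 -0.0185 0 0 0; -0.0636 0 -0.0193 0 0 0; -0.0749 0 -0.0193 0 0 0; -0.086 0 -0.018 0 0 0; -0.092 0 -0.0172 0 0 0; -0.097 0 -0.0162 0 0 0; -0.101 0 -0.015 0 0 0; -0.103 0 -0.0145 0 0 0"}}

```text
time_s: 8.02
eef_pos: [0.6228, 0.1239, 0.1915]
orientation: [[-0.99, 0.143, 0.003], [0.143, 0.99, -0.001], [-0.003, -0.0, -1.0]]
contact_force: [-0.6, -3.7, 6.3]
gripper_width: 0.0155
finger_force: 20.0
```

>>> {"op": "arm_command", "data": {"moves": "-0.003 0 0.001 0 0 0; -0.006 0 0.0022 0 0 0; -0.009 0 0.0034 0 0 0; -0.012 0 0.0044 0 0 0; -0.015 0 0.0056 0 0 0; -0.018 0 0.007 0 0 0; -0.021 0 0.0083 0 0 0; -0.024 0 0.0097 0 0 0; -0.026 0 0.0107 0 0 0; -0.027 0 0.011 0 0 0; -0.027 0 0.011 0 0 0"}}

```text
time_s: 8.93
eef_pos: [0.6499, 0.1198, 0.1808]
orientation: [[-0.99, 0.143, 0.004], [0.143, 0.99, -0.001], [-0.004, -0.0, -1.0]]
contact_force: [1.7, -4.3, 5.7]
gripper_width: 0.0157
finger_force: 20.0
```

>>> {"op": "arm_command", "data": {"moves": "-0.001 0 0.0005 0 0 0; -0.002 0 0.001 0 0 0; -0.003 0 0.0015 0 0 0; -0.003 0 0.0015 0 0 0"}}

```text
time_s: 9.27
eef_pos: [0.6528, 0.1194, 0.1793]
orientation: [[-0.99, 0.143, 0.004], [0.143, 0.99, -0.001], [-0.004, -0.0, -1.0]]
contact_force: [1.5, -3.8, 5.5]
gripper_width: 0.0158
finger_force: 20.0
```

>>> {"op": "arm_command", "data": {"moves": "-0.001 0 0.0005 0 0 0; -0.002 0 0.001 0 0 0; -0.003 0 0.0015 0 0 0; -0.004 0 0.002 0 0 0; -0.005 0 0.0027 0 0 0; -0.005 0 0.0027 0 0 0"}}

```text
time_s: 9.77
eef_pos: [0.6577, 0.1187, 0.1765]
orientation: [[-0.99, 0.143, 0.004], [0.143, 0.99, -0.001], [-0.004, -0.0, -1.0]]
contact_force: [1.6, -4.8, 5.8]
gripper_width: 0.0159
finger_force: 20.0
```

Run:
```python
from h import *
w=capture("wrist");s=capture("scene")
o=np.hstack([w[60:360,60:460],cv2.resize(s[60:210,220:420],(400,300),interpolation=2)])
cv2.imwrite("pics/w5.png",o[:,:,::-1]);print(o.shape)
```

```text
(300, 800, 3)
```

View pics/w5.png

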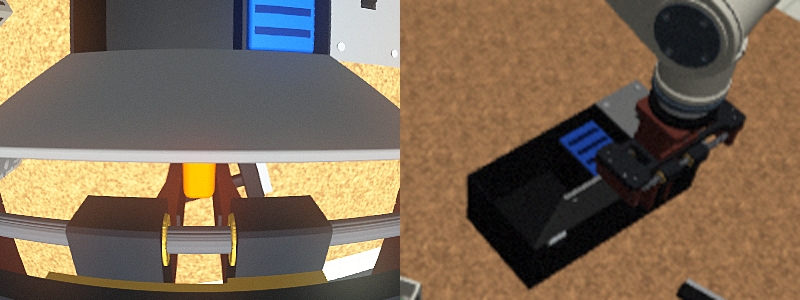

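Run:
```python
from h import *
fx=np.array([np.cos(YAW),np.sin(YAW),0])
for r in(208,212,222):
    o,d=ray("wrist",(258,r)); H=np.array([.587,.130,.113])
    for k in np.linspace(.02,.4,3000):
        p=o+k*d-H; a=p@fx
        if np.hypot(a,p[2])<.160: print(r,a,p[2],np.degrees(np.arctan2(p[2],-a)));break
t=np.array(observe()["eef_pos"])-H;print(t@fx,t[2]+.046)
print(np.degrees(np.arctan2(t[2]+.046,-t@fx)-np.arctan2(.029,.125)))
```

```text
208 0.03184701594499482 0.15674294635481417 101.48501214158384
212 0.03353358135502065 0.15639921244058785 102.1015745009892
222 0.03793530212461292 0.15536405108525214 103.72145096691773
0.07156839364513985 0.1095557158991585
110.0934377378038
```

>>> {"op": "arm_command", "data": {"moves": "-0.001 0 0.0005 0 0 0; -0.002 0 0.001 0 0 0; -0.003 0 0.0016 0 0 0; -0.004 0 0.0022 0 0 0; -0.005 0 0.0028 0 0 0; -0.005 0 0.0028 0 0 0"}}

```text
time_s: 10.37
eef_pos: [0.6601, 0.1183, 0.1749]
orientation: [[-0.99, 0.143, -0.001], [0.143, 0.99, -0.001], [0.001, -0.001, -1.0]]
contact_force: [-10.9, -4.6, 18.0]
gripper_width: 0.0159
finger_force: 20.0
```

>>> {"op": "arm_command", "data": {"moves": "0.002 0 -0.001 0 0 0; 0.002 0 -0.001 0 0 0; 0.002 0 -0.001 0 0 0; 0.002 0 -0.001 0 0 0; 0.002 0 -0.001 0 0 0; 0.002 0 -0.001 0 0 0; 0 0 -0.001 0 0 0; -0.008 0 -0.003 0 0 0; -0.01 0 -0.015 0 0 0; -0.01 0 -0.035 0 0 0; -0.01 0 -0.065 0 0 0; -0.01 0 -0.1 0 0 0", "fingers": 0}}

```text
time_s: 11.37
eef_pos: [0.6696, 0.1173, 0.273]
orientation: [[-0.99, 0.143, -0.003], [0.143, 0.99, -0.0], [0.003, -0.001, -1.0]]
contact_force: [1.0, -0.0, 0.2]
gripper_width: 0.0873
finger_force: 0.0
```

Run:
```python
from h import *
# basket handle yaw 27deg: tool y across handle -> tool 'yaw' = 27 (tool -x along handle)
go([.454,-.191,.20],np.radians(27))
go([.454,-.191,.20],np.radians(27-180))
s=observe();print(s["joints"],s["contact_force"],s["gripper_width"])
```

```text
shift mm [ 169.  -335.9   73.7] rot [ -0.    -0.16 -35.23] t 11.37 F [ 1.   -0.    0.15]
shift mm [ 169.  -335.9   73.7] rot [ -0.21   0.   144.77] t 11.37 F [ 1.   -0.    0.15]
[ 1.55977354e-01  4.30544324e-01  1.41536507e+00 -3.29726980e-05
  1.29846726e+00 -1.27121606e+00] [ 1.00361421 -0.00497983  0.15133311] 0.08730223790325099
```

>>> {"op": "arm_command", "data": {"moves": "0.01 -0.02 0 0 0 -3; 0.027 -0.053 0 0 0 -7; 0.044 -0.087 0 0 0 -11; 0.061 -0.121 0 0 0 -15; 0.078 -0.155 0 0 0 -19; 0.095 -0.189 0 0 0 -23; 0.112 -0.222 0.01 0 0 -27; 0.129 -0.256 0.025 0 0 -31; 0.146 -0.29 0.045 0 0 -35; 0.159 -0.316 0.065 0 0 -35; 0.167 -0.332 0.075 0 0 -35; 0.169 -0.336 0.08 0 0 -35"}}

```text
time_s: 12.37
eef_pos: [0.453, -0.1928, 0.1922]
orientation: [[-0.894, -0.448, -0.001], [-0.448, 0.894, 0.0], [0.001, 0.001, -1.0]]
contact_force: [-0.5, 0.8, 0.6]
gripper_width: 0.0878
finger_force: 0.0
```

Run:
```python
from h import *
cal=calibration("wrist");w=capture("wrist")
h=cv2.cvtColor(w,cv2.COLOR_RGB2HSV)
m=cv2.inRange(h,(40,90,40),(78,255,255))
for c in cv2.findContours(m,0,2)[0]:
  if cv2.contourArea(c)>60:
    r=cv2.minAreaRect(c);b=cv2.boxPoints(r);print(r,onz("wrist",r[0],.088,cal).round(4))
    l=sorted(range(4),key=lambda i:np.linalg.norm(b[i]-b[(i+1)%4]))[2];q=[onz("wrist",b[j%4],.088,cal) for j in(l,l+1)]
    e=q[1]-q[0];print("yaw",np.degrees(np.arctan2(e[1],e[0])),np.linalg.norm(e))
cv2.imwrite("pics/w6.png",w[:,:,::-1])
go([.454,-.191,.20],np.radians(27))
a,b=capture("top"),capture("scene");cv2.imwrite("pics/t6.png",a[:,:,::-1]);cv2.imwrite("pics/s6.png",b[:,:,::-1])
```

```text
((261.5, 179.0), (98.0, 9.0), 90.0) [ 0.4484 -0.1916  0.088 ]
yaw 26.94754443046027 0.10584082098177136
((239.2909698486328, 18.299182891845703), (10.411611557006836, 37.66287612915039), 5.19442892074585) [ 0.3088 -0.2865  0.088 ]
yaw -157.58195358056997 0.042089150905903414
shift mm [-1.   0.9 -8. ] rot [ 0.05 -0.06 -0.38] t 12.42 F [-0.48  0.13 -1.21]
```

>>> {"op": "arm_command", "data": {"moves": "0 0.001 0.02 0 0 0; 0 0.001 0.05 0 0 0; 0 0.001 0.085 0 0 0; 0 0.001 0.115 0 0 0; 0 0.001 0.138 0 0 0; 0 0.001 0.148 0 0 0; 0 0.001 0.152 0 0 0; 0 0.001 0.152 0 0 0"}}

```text
time_s: 13.18
eef_pos: [0.4553, -0.1895, 0.0409]
orientation: [[-0.892, -0.452, 0.0], [-0.452, 0.892, -0.0], [-0.0, -0.0, -1.0]]
contact_force: [0.9, 0.3, 0.7]
gripper_width: 0.0874
finger_force: 0.0
```

>>> {"op": "arm_command", "data": {"moves": "0 0 0 0 0 0; 0 0 0 0 0 0; 0 0 0 0 0 0; 0 0 0 0 0 0; 0 0 0 0 0 0; 0 0 0 0 0 0; 0 0 0 0 0 0; 0 0 0 0 0 0; 0 0 0 0 0 0; 0 0 0 0 0 0; 0 0 0 0 0 0; 0 0 0 0 0 0", "fingers": 255, "grip_force": 40}}

```text
time_s: 14.18
eef_pos: [0.4543, -0.1899, 0.0406]
orientation: [[-0.893, -0.451, -0.0], [-0.451, 0.893, 0.0], [0.0, 0.0, -1.0]]
contact_force: [-0.4, 1.1, -1.3]
gripper_width: 0.0114
finger_force: 0.1
```

>>> {"op": "arm_command", "data": {"moves": "0 0 -0.005 0 0 0; 0 0 -0.015 0 0 0; 0 0 -0.03 0 0 0; 0 0 -0.05 0 0 0; 0 0 -0.075 0 0 0; 0 0 -0.1 0 0 0; 0 0 -0.125 0 0 0; 0 0 -0.145 0 0 0; 0 0 -0.155 0 0 0; 0 0 -0.16 0 0 0; 0 0 -0.16 0 0 0"}}

```text
time_s: 15.1
eef_pos: [0.4545, -0.19, 0.2014]
orientation: [[-0.893, -0.451, 0.001], [-0.451, 0.893, -0.001], [-0.001, -0.001, -1.0]]
contact_force: [0.3, 0.3, -5.1]
gripper_width: 0.0089
finger_force: 40.0
```

Run:
```python
from h import *
go([.502,.101,.20]);print(observe()["gripper_width"],observe()["finger_force"])
```

```text
shift mm [-173.5  238.3    1.3] rot [-0.04  0.06 34.98] t 15.1 F [ 0.26  0.33 -5.14]
0.008919924844772114 39.99789118766785
```

Basket held (5 N). Carry it over the bay.

>>> {"op": "arm_command", "data": {"moves": "-0.005 0.007 0 0 0 2; -0.018 0.024 0 0 0 5; -0.036 0.049 0 0 0 9; -0.056 0.077 0 0 0 13; -0.077 0.106 0 0 0 17; -0.098 0.135 0 0 0 21; -0.119 0.163 0 0 0 25; -0.138 0.19 0 0 0 29; -0.155 0.213 0 0 0 32; -0.166 0.228 0 0 0 34; -0.172 0.236 0 0 0 35; -0.1735 0.238 0 0 0 35"}}

```text
time_s: 16.1
eef_pos: [0.5011, 0.1024, 0.1989]
orientation: [[-0.99, 0.141, -0.003], [0.141, 0.99, -0.0], [0.003, -0.001, -1.0]]
contact_force: [0.4, -0.7, -4.8]
gripper_width: 0.0087
finger_force: 40.0
```

Run:
```python
from h import *
cal=calibration("wrist");w=capture("wrist");s=capture("scene")
cv2.imwrite("pics/w7.png",np.hstack([cv2.resize(w,(400,300)),cv2.resize(s[30:210,220:400],(400,300))])[:,:,::-1])
go([.502,.101,.20])
```

```text
shift mm [-0.9  0.3 -0.7] rot [-0.06 -0.14  0.09] t 16.2 F [ 0.81  0.2  -5.64]
```

View pics/w7.png

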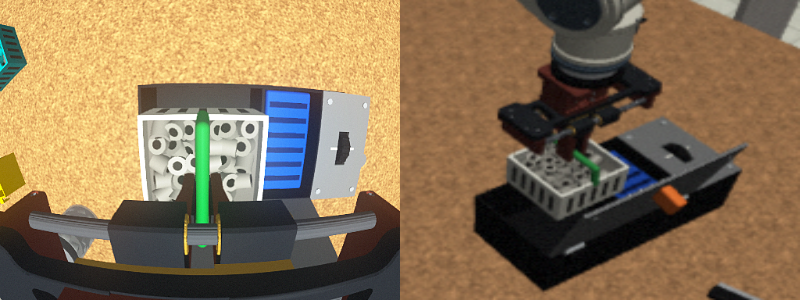

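>>> {"op": "arm_command", "data": {"moves": "0 0 0.008 0 0 0; 0 0 0.022 0 0 0; 0 0 0.04 0 0 0; 0 0 0.06 0 0 0; 0 0 0.08 0 0 0; 0 0 0.098 0 0 0; 0 0 0.114 0 0 0; 0 0 0.127 0 0 0; 0 0 0.137 0 0 0; 0 0 0.144 0 0 0; 0 0 0.148 0 0 0; 0 0 0.15 0 0 0"}}

```text
time_s: 17.2
eef_pos: [0.5019, 0.1004, 0.0502]
orientation: [[-0.99, 0.143, -0.0], [0.143, 0.99, -0.0], [0.0, -0.0, -1.0]]
contact_force: [-0.1, -0.3, -4.3]
gripper_width: 0.009
finger_force: 40.0
```

>>> {"op": "arm_command", "data": {"moves": "0 0 0.001 0 0 0; 0 0 0.002 0 0 0; 0 0 0.003 0 0 0; 0 0 0.003 0 0 0"}}

```text
time_s: 17.53
eef_pos: [0.5022, 0.1008, 0.048]
orientation: [[-0.99, 0.143, 0.001], [0.143, 0.99, 0.0], [-0.001, 0.0, -1.0]]
contact_force: [-0.9, 0.5, -6.0]
gripper_width: 0.0091
finger_force: 40.0
```

>>> {"op": "arm_command", "data": {"moves": "0 0 0.001 0 0 0; 0 0 0.002 0 0 0; 0 0 0.003 0 0 0; 0 0 0.003 0 0 0"}}

```text
time_s: 17.87
eef_pos: [0.5025, 0.101, 0.0467]
orientation: [[-0.99, 0.143, 0.001], [0.143, 0.99, 0.0], [-0.001, 0.0, -1.0]]
contact_force: [-7.1, -1.0, 18.9]
gripper_width: 0.0092
finger_force: 40.0
```

>>> {"op": "arm_command", "data": {"moves": "0 0 -0.002 0 0 0; 0 0 -0.002 0 0 0; 0 0 -0.002 0 0 0; 0 0 -0.002 0 0 0; 0 0 -0.002 0 0 0; 0 0 -0.002 0 0 0; 0 0 -0.005 0 0 0; 0 0 -0.02 0 0 0; 0 0 -0.045 0 0 0; 0 0 -0.08 0 0 0; 0 0 -0.12 0 0 0; 0 0 -0.16 0 0 0", "fingers": 0}}

```text
time_s: 18.87
eef_pos: [0.5012, 0.1006, 0.206]
orientation: [[-0.99, 0.143, -0.002], [0.143, 0.99, -0.0], [0.002, -0.001, -1.0]]
contact_force: [0.6, -1.2, 0.1]
gripper_width: 0.0851
finger_force: 0.0
```

>>> {"op": "arm_command", "data": {"moves": "0 0 -0.015 0 0 0; 0 0 -0.045 0 0 0; 0 0 -0.07 0 0 0"}}

```text
time_s: 19.12
eef_pos: [0.5018, 0.1007, 0.2766]
orientation: [[-0.99, 0.143, 0.001], [0.143, 0.99, 0.0], [-0.001, 0.0, -1.0]]
contact_force: [0.6, -0.2, -0.4]
gripper_width: 0.0878
finger_force: 0.0
```

Run:
```python
from h import *
go([.672,.1170,.275]);go([.6595,.1184,.1755])
w=capture("wrist");s=capture("scene");h=cv2.cvtColor(s,cv2.COLOR_RGB2HSV)
m=cv2.inRange(h,(3,150,110),(18,255,255));print(cv2.boundingRect(max(cv2.findContours(m,0,2)[0],key=cv2.contourArea)))
cv2.imwrite("pics/w8.png",np.hstack([cv2.resize(w,(400,300)),cv2.resize(s[70:190,240:400],(400,300))])[:,:,::-1])
```

```text
shift mm [-166.1   40.5    1.7] rot [ 0.01  0.03 -0.02] t 19.12 F [ 0.6  -0.21 -0.35]
shift mm [-153.5   40.1  101.2] rot [ 0.01  0.03 -0.02] t 19.12 F [ 0.6  -0.21 -0.35]
(338, 141, 11, 13)
```

View pics/w8.png

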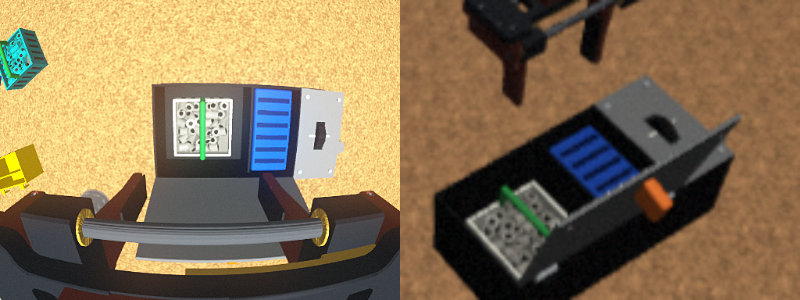

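>>> {"op": "arm_command", "data": {"moves": "-0.01 0.003 -0.003 0 0 0; -0.03 0.008 -0.005 0 0 0; -0.055 0.014 -0.005 0 0 0; -0.085 0.021 -0.005 0 0 0; -0.115 0.029 -0.005 0 0 0; -0.14 0.035 -0.005 0 0 0; -0.158 0.039 -0.003 0 0 0; -0.165 0.04 0.002 0 0 0; -0.165 0.04 0.01 0 0 0; -0.164 0.04 0.035 0 0 0; -0.164 0.04 0.065 0 0 0; -0.164 0.04 0.088 0 0 0"}}

```text
time_s: 20.22
eef_pos: [0.6676, 0.1166, 0.1835]
orientation: [[-0.99, 0.143, -0.003], [0.143, 0.99, -0.001], [0.003, -0.001, -1.0]]
contact_force: [-0.7, 0.4, -0.1]
gripper_width: 0.0878
finger_force: 0.0
```

>>> {"op": "arm_command", "data": {"moves": "0.003 0 0.009 0 0 0; 0.008 0 0.013 0 0 0; 0.01 0 0.013 0 0 0; 0.01 0 0.013 0 0 0"}}

```text
time_s: 20.55
eef_pos: [0.6598, 0.1186, 0.1748]
orientation: [[-0.99, 0.143, 0.001], [0.143, 0.99, 0.0], [-0.001, 0.0, -1.0]]
contact_force: [1.1, -1.2, -0.0]
gripper_width: 0.0877
finger_force: 0.0
```

```bash
python3 -c "
from h import *
go([.6595,.1184,.1755])"
```

```text
shift mm [ 0.3 -0.2 -0.7] rot [ 0.02  0.05 -0.  ] t 20.55 F [ 1.11 -1.19 -0.04]
```

>>> {"op": "arm_command", "data": {"moves": "0 0 0 0 0 0; 0 0 0 0 0 0; 0 0 0 0 0 0; 0 0 0 0 0 0; 0 0 0 0 0 0; 0 0 0 0 0 0; 0 0 0 0 0 0; 0 0 0 0 0 0; 0 0 0 0 0 0; 0 0 0 0 0 0; 0 0 0 0 0 0; 0 0 0 0 0 0", "fingers": 255, "grip_force": 20}}

```text
time_s: 21.55
eef_pos: [0.6601, 0.1183, 0.1736]
orientation: [[-0.99, 0.143, -0.0], [0.143, 0.99, -0.0], [0.0, -0.0, -1.0]]
contact_force: [0.3, -0.3, 0.4]
gripper_width: 0.0158
finger_force: 20.0
```

Run:
```python
from h import *
# fit hinge circle: filter x/z coordinates of measured points (closed, 45ish, end) 
fx=np.array([np.cos(YAW),np.sin(YAW)])
P=[(.4621,.1479,.0963),(.519,.1394,.1765),(.6228,.1239,.1915),(.6499,.1198,.1808),(.6577,.1187,.1765),(.6598,.1186,.1749)]
Q=np.array([[np.dot(p[:2],fx),p[2]] for p in P]);A=np.c_[2*Q,np.ones(6)];s=np.linalg.lstsq(A,(Q**2).sum(1),rcond=None)[0]
c=s[:2];r=np.sqrt(s[2]+c@c);d=Q-c;ang=np.degrees(np.arctan2(d[:,1],-d[:,0]));print(c,r,np.hypot(*d.T),ang-ang[0])
a1=ang[-1]
prev=None
for k in range(0,115,5):
    t=np.radians(a1-k);p=c+r*np.array([-np.cos(t),np.sin(t)]);print(k,np.round(-(p-Q[-1]),4))
```

```text
[0.56387292 0.06513753] 0.1314028381928575 [0.1313425  0.1315683  0.13109022 0.13137185 0.13162762 0.13141585] [  0.          44.0998044   91.70959483 104.5819217  108.4913212
 109.63524616]
0 [0. 0.]
5 [ 0.0098 -0.0059]
10 [ 0.0202 -0.0109]
15 [ 0.0309 -0.015 ]
20 [ 0.0419 -0.0181]
25 [ 0.0532 -0.0202]
30 [ 0.0646 -0.0214]
35 [ 0.076  -0.0216]
40 [ 0.0875 -0.0208]
45 [ 0.0988 -0.0189]
50 [ 0.1099 -0.0161]
55 [ 0.1207 -0.0124]
60 [ 0.1312 -0.0077]
65 [ 0.1412 -0.0021]
70 [0.1507 0.0043]
75 [0.1596 0.0116]
80 [0.1678 0.0195]
85 [0.1753 0.0282]
90 [0.182  0.0375]
95 [0.1879 0.0473]
100 [0.1929 0.0577]
105 [0.197  0.0684]
110 [0.2001 0.0794]
```

>>> {"op": "arm_command", "data": {"moves": "0.0048 0 -0.003 0 0 0; 0.0098 0 -0.0059 0 0 0; 0.0202 0 -0.0109 0 0 0; 0.0309 0 -0.015 0 0 0; 0.0419 0 -0.0181 0 0 0; 0.0532 0 -0.0202 0 0 0; 0.0646 0 -0.0214 0 0 0; 0.076 0 -0.0216 0 0 0; 0.0875 0 -0.0208 0 0 0; 0.0988 0 -0.0189 0 0 0; 0.1045 0 -0.0175 0 0 0; 0.1099 0 -0.0161 0 0 0"}}

```text
time_s: 22.55
eef_pos: [0.5515, 0.1346, 0.1909]
orientation: [[-0.99, 0.143, 0.003], [0.143, 0.99, 0.001], [-0.002, 0.001, -1.0]]
contact_force: [1.3, 4.8, 0.4]
gripper_width: 0.0159
finger_force: 20.0
```

Run:
```python
from h import *
go([.4621,.1479,.0963]);print(observe()["eef_pos"],observe()["gripper_width"])
```

```text
shift mm [90.6  0.3 94.4] rot [ 0.07  0.14 -0.01] t 22.55 F [1.33 4.76 0.45]
[0.55149508 0.13461396 0.19093773] 0.01590918568472044
```

>>> {"op": "arm_command", "data": {"moves": "0.0054 0 0.0018 0 0 0; 0.0108 0 0.0037 0 0 0; 0.0213 0 0.0084 0 0 0; 0.0313 0 0.014 0 0 0; 0.0408 0 0.0204 0 0 0; 0.0497 0 0.0277 0 0 0; 0.0579 0 0.0356 0 0 0; 0.0618 0 0.0399 0 0 0; 0.0654 0 0.0443 0 0 0; 0.0689 0 0.0489 0 0 0; 0.0721 0 0.0536 0 0 0; 0.0735 0 0.0557 0 0 0"}}

```text
time_s: 23.55
eef_pos: [0.4785, 0.1455, 0.1339]
orientation: [[-0.99, 0.144, 0.001], [0.144, 0.99, 0.002], [-0.0, 0.002, -1.0]]
contact_force: [0.9, 8.9, 0.4]
gripper_width: 0.0159
finger_force: 20.0
```

>>> {"op": "arm_command", "data": {"moves": "0.001 0 0.0017 0 0 0; 0.0022 0 0.0037 0 0 0; 0.0034 0 0.0057 0 0 0; 0.0045 0 0.0077 0 0 0; 0.0055 0 0.0097 0 0 0; 0.0071 0 0.0135 0 0 0; 0.0085 0 0.0165 0 0 0; 0.0095 0 0.0195 0 0 0; 0.0111 0 0.0235 0 0 0; 0.0125 0 0.0275 0 0 0; 0.0136 0 0.031 0 0 0; 0.0136 0 0.031 0 0 0"}}

```text
time_s: 24.55
eef_pos: [0.4653, 0.1475, 0.1029]
orientation: [[-0.99, 0.144, 0.001], [0.144, 0.99, 0.002], [-0.001, 0.002, -1.0]]
contact_force: [0.6, 9.4, -1.5]
gripper_width: 0.0158
finger_force: 20.0
```

Run:
```python
from h import *
go([.4621,.1479,.0963]);print(observe()["eef_pos"],observe()["gripper_width"])
```

```text
shift mm [ 3.3 -0.1  6.6] rot [ 0.1   0.04 -0.06] t 24.55 F [ 0.59  9.37 -1.51]
[0.46534953 0.14748495 0.10289058] 0.015841282087776527
```

>>> {"op": "arm_command", "data": {"moves": "0.0004 0.001 0.0015 0 0 0; 0.0009 0.001 0.003 0 0 0; 0.0013 0.001 0.0045 0 0 0; 0.0017 0.001 0.006 0 0 0; 0.002 0.001 0.0075 0 0 0; 0.002 0.001 0.0075 0 0 0"}}

```text
time_s: 25.05
eef_pos: [0.4657, 0.1475, 0.0981]
orientation: [[-0.99, 0.143, 0.005], [0.143, 0.99, -0.0], [-0.005, 0.001, -1.0]]
contact_force: [-2.2, -2.9, 21.2]
gripper_width: 0.0158
finger_force: 20.0
```

>>> {"op": "arm_command", "data": {"moves": "0 0 -0.001 0 0 0; 0 0 -0.001 0 0 0; 0 0 -0.001 0 0 0; 0 0 -0.001 0 0 0; 0 0 -0.001 0 0 0; 0 0 -0.001 0 0 0; 0 0 -0.001 0 0 0; 0 0 -0.015 0 0 0; 0 0 -0.035 0 0 0; 0 0 -0.065 0 0 0; 0 0 -0.1 0 0 0; 0 0 -0.115 0 0 0", "fingers": 0}}

```text
time_s: 26.05
eef_pos: [0.4649, 0.1483, 0.2142]
orientation: [[-0.99, 0.143, 0.004], [0.143, 0.99, 0.001], [-0.004, 0.002, -1.0]]
contact_force: [0.4, 1.0, -0.1]
gripper_width: 0.0873
finger_force: 0.0
```

>>> {"op": "arm_command", "data": {"moves": "0.005 0.01 0 0 0 0; 0.013 0.035 0 0 0 0; 0.023 0.07 0 0 0 0; 0.03 0.105 0 0 0 0; 0.03 0.13 0 0 0 0; 0.03 0.14 0 0 0 0", "fingers": 255}}

```text
time_s: 26.55
eef_pos: [0.4528, 0.2937, 0.2093]
orientation: [[-0.99, 0.141, -0.001], [0.141, 0.99, 0.0], [0.001, -0.0, -1.0]]
contact_force: [0.6, 0.8, -0.2]
gripper_width: 0.0511
finger_force: 0.0
```

Run:
```python
from h import *
for n in("scene","top"):
    im=capture(n);h=cv2.cvtColor(im,cv2.COLOR_RGB2HSV);f="pics/s.png" if n=="scene" else "pics/t.png"
    i0=cv2.cvtColor(cv2.imread(f),cv2.COLOR_BGR2HSV)
    for q in(i0,h):
        m=cv2.inRange(q,(3,150,110),(18,255,255))
        for c in cv2.findContours(m,0,2)[0]:
            if cv2.contourArea(c)>15:print(n,cv2.boundingRect(c),cv2.minAreaRect(c)[0])
cal=calibration("wrist");w=capture("wrist");cv2.imwrite("pics/w9.png",w[:,:,::-1])
g=w[:,:,:].max(2)
# expected wheel location in wrist view
K=cal["K"];R=cv2.Rodrigues(cal["rvec"])[0];q=R@np.array([.5305,.301,.122])+cal["tvec"].ravel();r=np.hypot(*q[:2]);u=q[:2]/r*np.arctan2(r,q[2])*K[0,0]+K[:2,2];print("wheel px",u)
x,y=u.astype(int);print(g[y-30:y+31:2,x-24:x+25:2])
go([.5305,.301,.15])
```

```text
scene (289, 122, 10, 10) (293.75408935546875, 126.70491790771484)
scene (289, 122, 10, 10) (293.80328369140625, 126.6639404296875)
top (186, 211, 6, 11) (188.32432556152344, 216.05406188964844)
top (186, 211, 6, 11) (188.27999877929688, 216.03997802734375)
wheel px [276.98286514 254.7841636 ]
[[190 190 193 188 189 187 191 186 191 192 189 194 193 188 187 193 189 189
  192 190 189 197  21  98  72]
 [192 191 190 193 196 187 192 193 191 191 192 192 189 190 192 191 189 193
  187 193 189 198  26  58  74]
 [185 189 191 194 193 189 191 191 192 189 191 190 187 190 189 191 191 192
  188 190 189 200  29  51  72]
 [188 187 187 188 190 192 195 192 189 188 193 195 193 192 195 193 189 189
  190 190 191 189  41  50  66]
 [191 188 189 186 195 189 189 189 191 199  45  43  68  61  60  60  51  64
  134 192 190 191  41  54  53]
 [190 186 188 192 188 188 193 187 191 196  46  48  43  52  48  51  58  58
  150 187 188 189  31  51  55]
 [190 191 184 190 193 191 190 189 187 198  36  53  55  61  54  53  50  53
  173 189 184 188  38  50  52]
 [187 190 191 191 188 187 191 184 191 203  39  60  47  53  50  52  49  
[... 1831 characters left out ...]
9 182 180 183 181 179 184 180 180 183 180 185 180 175 178 180
  180 182 180 177 178 183  29]
 [175 178 178 185 182 179 183 177 188 181 179 181 180 180 180 181 182 182
  180 183 182 179 178 188  26]
 [180 182 181 183 180 182 181 184 180 183 179 182 181 179 180 186 177 179
  181 182 177 184 177 187  71]
 [178 180 178 178 178 178 177 183 180 179 182 180 179 183 176 181 177 173
  181 176 176 175 176 178 155]
 [177 178 183 179 180 181 177 179 179 177 179 177 179 179 186 180 181 175
  177 176 183 180 178 179 162]
 [183 184 180 186 183 186 184 186 181 181 180 186 183 185 181 188 183 186
  191 188 188 188 186 194 197]]
shift mm [-75.6  21.5  59.2] rot [-0.1  -0.09  0.07] t 26.7 F [ 0.29 -1.24 -0.12]
```

Run:
```python
from h import *
cal=calibration("wrist")
p=onz("wrist",(280,252.5),.110,cal);q=onz("wrist",(280,252.5),.124,cal);print("deck line",p,"z.124",q)
L=onz("wrist",(268,252.5),.11,cal);Rr=onz("wrist",(293,252.5),.11,cal);print(L,Rr)
go([p[0],p[1],.15])
s=observe();print(s["gripper_width"])
```

```text
deck line [0.53434797 0.30313938 0.11      ] z.124 [0.52701758 0.30306437 0.124     ]
[0.53235274 0.28988176 0.11      ] [0.53661525 0.31758318 0.11      ]
shift mm [-79.1  24.1  59.2] rot [-0.1  -0.09  0.07] t 26.7 F [ 0.29 -1.24 -0.12]
0.03924417267691029
```

>>> {"op": "arm_command", "data": {"moves": "-0.01 0.004 0.005 0 0 0; -0.035 0.012 0.02 0 0 0; -0.06 0.02 0.045 0 0 0; -0.07 0.0235 0.07 0 0 0; -0.0705 0.0235 0.09 0 0 0; -0.0705 0.0235 0.098 0 0 0; -0.0705 0.0235 0.1 0 0 0; -0.0705 0.0235 0.1 0 0 0", "fingers": 255}}

```text
time_s: 27.37
eef_pos: [0.5267, 0.3028, 0.1102]
orientation: [[-0.99, 0.144, -0.001], [0.144, 0.99, -0.001], [0.001, -0.001, -1.0]]
contact_force: [-0.7, -1.3, 1.2]
gripper_width: 0.0006
finger_force: 0.0
```

>>> {"op": "arm_command", "data": {"moves": "0 0 0.001 0 0 0; 0 0 0.002 0 0 0; 0 0 0.003 0 0 0; 0 0 0.004 0 0 0; 0 0 0.005 0 0 0; 0 0 0.005 0 0 0"}}

```text
time_s: 27.87
eef_pos: [0.5267, 0.3039, 0.1057]
orientation: [[-0.99, 0.143, 0.0], [0.143, 0.99, 0.0], [-0.0, 0.0, -1.0]]
contact_force: [0.1, 0.1, 0.2]
gripper_width: 0.0002
finger_force: 0.0
```

>>> {"op": "arm_command", "data": {"moves": "0 0 0.001 0 0 0; 0 0 0.002 0 0 0; 0 0 0.003 0 0 0; 0 0 0.004 0 0 0; 0 0 0.004 0 0 0"}}

```text
time_s: 28.28
eef_pos: [0.5266, 0.3037, 0.1013]
orientation: [[-0.99, 0.143, -0.0], [0.143, 0.99, -0.0], [0.0, -0.0, -1.0]]
contact_force: [0.3, 0.1, 0.2]
gripper_width: 0.0007
finger_force: 0.0
```

>>> {"op": "arm_command", "data": {"moves": "0 0 0.001 0 0 0; 0 0 0.002 0 0 0; 0 0 0.002 0 0 0"}}

```text
time_s: 28.53
eef_pos: [0.5266, 0.3037, 0.0993]
orientation: [[-0.99, 0.143, -0.0], [0.143, 0.99, -0.0], [0.0, -0.0, -1.0]]
contact_force: [-0.5, -0.4, -0.3]
gripper_width: 0.0002
finger_force: 0.0
```

>>> {"op": "arm_command", "data": {"moves": "0 0 0.001 0 0 0; 0 0 0.002 0 0 0; 0 0 0.002 0 0 0"}}

```text
time_s: 28.78
eef_pos: [0.5267, 0.3037, 0.0974]
orientation: [[-0.99, 0.143, -0.0], [0.143, 0.99, -0.0], [0.0, -0.0, -1.0]]
contact_force: [0.2, -0.2, 0.3]
gripper_width: 0.0003
finger_force: 0.0
```

>>> {"op": "arm_command", "data": {"moves": "0 0 0.001 0 0 0; 0 0 0.0015 0 0 0; 0 0 0.0015 0 0 0"}}

```text
time_s: 29.03
eef_pos: [0.5267, 0.3037, 0.0959]
orientation: [[-0.99, 0.143, -0.0], [0.143, 0.99, -0.0], [0.0, -0.0, -1.0]]
contact_force: [0.2, -0.2, -0.3]
gripper_width: 0.0
finger_force: 0.0
```

>>> {"op": "arm_command", "data": {"moves": "0 0 0.001 0 0 0; 0 0 0.0015 0 0 0; 0 0 0.0015 0 0 0"}}

```text
time_s: 29.28
eef_pos: [0.5267, 0.3038, 0.0944]
orientation: [[-0.99, 0.143, -0.0], [0.143, 0.99, -0.0], [0.0, -0.0, -1.0]]
contact_force: [0.0, -0.8, 0.2]
gripper_width: 0.0005
finger_force: 0.0
```

Run:
```python
from h import *
cal=calibration("wrist");w=capture("wrist");cv2.imwrite("pics/w10.png",w[:,:,::-1])
t=np.array(observe()["eef_pos"]);print(t,observe()["contact_force"])
K=cal["K"];R=cv2.Rodrigues(cal["rvec"])[0]
def pr(p):
    q=R@p+cal["tvec"].ravel();r=np.hypot(*q[:2]);return q[:2]/r*np.arctan2(r,q[2])*K[0,0]+K[:2,2]
print(pr(t),pr(t+[-.01,0,.027]),pr(np.array([.533,.3025,.124])))
g=w.max(2)
print(g[180:260:3,228:292:3])
```

```text
[0.52674304 0.30377587 0.09451756] [0.16612005 0.13010573 0.14965633]
[258.26222872 217.99646426] [255.87935641 218.5290727 ] [257.64764805 244.31083088]
[[177 173 181 178 176 185 180 178 178 180 180 183 179 181 180 179 179 180
  184 181 187 180]
 [178 175 177 178 177 179 184 179 177 182 182 182 182 179 176 178 182 181
  184 181 182 182]
 [180 177 177 175 179 180 177 177 181 179 174 178 181 185 180 177 179 183
  179 175 177 183]
 [181 170 172 179 176 174 176 180 177 173 178 175 176 180 173 182 178 180
  181 176 176 180]
 [177 174 177 176 175 174 177 178 180 178 176 178 178 179 178 176 178 178
  181 177 175 184]
 [177 174 176 172 177 172 176 180 175 177 179 181 179 179 182 182 179 180
  177 181 182 179]
 [174 177 172 178 175 176 190 192 193 195 199 189 197 189 190 186 178 179
  174 175 180 179]
 [171 175 177 170 171 177  73  54  59  65  64  60  60  62  64  78 173 178
  172 181 180 180]
 [174 176 172 173 176 172  76  55  49  51  54  57  52  52  54  81 180 177
  177 175 179 177]
 [176 174 179 174 172 174  76  51  51  52  48  50  49  49  55  74 176 176
  175 177 179 179]
 [172 175 177 17
[... 865 characters left out ...]
3  42  61  54  57  58  98 255
  255 255 255 254]
 [169 166 166 168 144  64  58  61  53  57  47  34  61  63  57  60  52 171
  171 172 170 172]
 [169 166 171 171  76  58  59  58  61  53  51  40  59  56  60  61  55 189
  168 166 169 166]
 [168 169 166 166  52  61  60  63  58  46  39  44  58  58  55  58  55  84
  168 175 171 174]
 [169 164 168  69  58  64  54  55  58  48  40  38  56  52  58  56  53  47
  178 164 167 170]
 [165 169 177  53  58  58  57  55  55  47  36  34  55  54  54  62  61  55
   88 169 165 165]
 [164 159 104  59  59  56  55  56  53  43  42  29  56  52  57  64  60  60
   48 173 166 172]
 [ 19  19  32  38  39  34  36  38  39  34  37  41  60  33  27  35  40  39
   39  24  20  18]]
```

>>> {"op": "arm_command", "data": {"moves": "0 0 0.001 0 0 0; 0 0 0.0015 0 0 0; 0 0 0.002 0 0 0; 0 0 0.002 0 0 0"}}

```text
time_s: 29.67
eef_pos: [0.5267, 0.3038, 0.0924]
orientation: [[-0.99, 0.143, -0.0], [0.143, 0.99, -0.0], [0.0, -0.0, -1.0]]
contact_force: [0.4, -0.4, -0.9]
gripper_width: 0.0007
finger_force: 0.0
```

>>> {"op": "arm_command", "data": {"moves": "0 0 0.001 0 0 0; 0 0 0.0015 0 0 0; 0 0 0.0015 0 0 0"}}

```text
time_s: 29.92
eef_pos: [0.5267, 0.3038, 0.0909]
orientation: [[-0.99, 0.143, -0.0], [0.143, 0.99, -0.0], [0.0, -0.0, -1.0]]
contact_force: [-0.3, -0.0, -0.1]
gripper_width: 0.0007
finger_force: 0.0
```

>>> {"op": "arm_command", "data": {"moves": "0 0 0.001 0 0 0; 0 0 0.0015 0 0 0; 0 0 0.0015 0 0 0"}}

```text
time_s: 30.17
eef_pos: [0.5267, 0.3037, 0.0894]
orientation: [[-0.99, 0.143, -0.0], [0.143, 0.99, -0.0], [0.0, -0.0, -1.0]]
contact_force: [-0.2, 0.6, 0.1]
gripper_width: 0.0003
finger_force: 0.0
```

>>> {"op": "arm_command", "data": {"moves": "0 0 0.001 0 0 0; 0 0 0.0015 0 0 0; 0 0 0.0015 0 0 0"}}

```text
time_s: 30.42
eef_pos: [0.5269, 0.3038, 0.0882]
orientation: [[-0.99, 0.143, 0.0], [0.143, 0.99, 0.0], [-0.0, 0.0, -1.0]]
contact_force: [-0.6, -0.3, 1.4]
gripper_width: 0.0008
finger_force: 0.8
```

>>> {"op": "arm_command", "data": {"moves": "0 0 0.0005 0 0 0; -0.002 0 0.0005 0 0 0; -0.004 0 0.0006 0 0 0; -0.006 0 0.0006 0 0 0; -0.008 0 0.0006 0 0 0; -0.01 0 0.0006 0 0 0; -0.012 0 0.0006 0 0 0; -0.014 0 0.0006 0 0 0; -0.014 0 0.0006 0 0 0"}}

```text
time_s: 31.17
eef_pos: [0.5412, 0.3018, 0.0876]
orientation: [[-0.99, 0.143, 0.001], [0.143, 0.99, 0.0], [-0.001, 0.0, -1.0]]
contact_force: [-0.2, -1.6, 3.8]
gripper_width: 0.0005
finger_force: 1.9
```

>>> {"op": "arm_command", "data": {"moves": "-0.002 0 -0.006 0 0 0; 0 0 -0.02 0 0 0; 0.015 0 -0.03 0 0 0; 0.035 0 -0.04 0 0 0; 0.05 0 -0.04 0 0 0; 0.05 0 -0.04 0 0 0"}}

```text
time_s: 31.67
eef_pos: [0.4889, 0.3093, 0.1288]
orientation: [[-0.99, 0.142, -0.001], [0.142, 0.99, 0.0], [0.001, 0.0, -1.0]]
contact_force: [0.0, -0.4, -0.8]
gripper_width: 0.0006
finger_force: 0.0
```

```bash
cat >> h.py <<'E'
def wheel():
    cal=calibration("wrist");w=capture("wrist");g=w.max(2)
    K=cal["K"];R=cv2.Rodrigues(cal["rvec"])[0]
    def pr(p):
        q=R@np.array(p)+cal["tvec"].ravel();r=np.hypot(*q[:2]);return q[:2]/r*np.arctan2(r,q[2])*K[0,0]+K[:2,2]
    fx=np.array([np.cos(YAW),np.sin(YAW),0])
    for a in range(-90,50,6):  # angle from top toward +x; profile across wheel centre
        t=np.radians(a);p=np.array([.5335,.3028,.099])+.0235*(np.sin(t)*fx+np.array([0,0,np.cos(t)]))
        u,v=pr(p);u,v=int(round(u)),int(round(v));print(a,(u,v),g[v,u-3:u+4].mean().round(),w[v,u])
    u,v=pr([.5335,.3028,.11]);print("c",u,v)
    return w
E
python3 - <<'E'
from h import *
s=observe();print(s["eef_pos"],s["time_s"]);w=wheel()
cv2.imwrite("pics/w11.png",w[:,:,::-1])
E
```

```text
[0.48889548 0.30925637 0.12875137] 31.6667
-90 (258, 230) 68.0 [103 105 104]
-84 (258, 231) 68.0 [103 107 104]
-78 (258, 232) 69.0 [107 108 112]
-72 (258, 234) 53.0 [52 54 53]
-66 (258, 237) 69.0 [112 114 108]
-60 (258, 239) 66.0 [112 111 108]
-54 (258, 242) 66.0 [137 143 135]
-48 (258, 244) 46.0 [41 38 44]
-42 (258, 247) 46.0 [47 48 49]
-36 (258, 250) 44.0 [44 45 46]
-30 (258, 254) 42.0 [48 46 43]
-24 (258, 257) 39.0 [39 36 40]
-18 (258, 260) 39.0 [43 39 41]
-12 (258, 263) 39.0 [39 35 43]
-6 (258, 266) 39.0 [35 40 37]
0 (258, 269) 34.0 [38 38 37]
6 (258, 271) 32.0 [38 37 35]
12 (258, 273) 33.0 [42 43 41]
18 (258, 276) 64.0 [49 50 50]
24 (258, 277) 67.0 [45 50 51]
30 (258, 279) 66.0 [49 49 51]
36 (258, 280) 69.0 [55 55 57]
42 (258, 281) 68.0 [53 57 60]
48 (258, 282) 67.0 [52 53 53]
c 258.1890227183136 260.86640239670817
```

>>> {"op": "arm_command", "data": {"moves": "0.01 -0.01 -0.02 0 0 0; 0.025 -0.03 -0.045 0 0 0; 0.04 -0.05 -0.07 0 0 0; 0.045 -0.06 -0.08 0 0 0; 0.045 -0.06 -0.08 0 0 0"}}

```text
time_s: 32.13
eef_pos: [0.4388, 0.2553, 0.2102]
orientation: [[-0.99, 0.144, 0.004], [0.144, 0.99, 0.002], [-0.003, 0.002, -1.0]]
contact_force: [0.9, 0.9, -0.4]
gripper_width: -0.0
finger_force: 0.0
```

Run:
```python
from h import *
s=observe();print(s["eef_pos"],s["time_s"]);w=wheel()
cv2.imwrite("pics/w12.png",w[:,:,::-1])
```

```text
[0.43883537 0.25527895 0.21022175] 32.1333
-90 (311, 234) 183.0 [179 184 184]
-84 (311, 235) 186.0 [178 183 181]
-78 (312, 237) 96.0 [91 97 97]
-72 (312, 238) 70.0 [63 62 65]
-66 (312, 240) 206.0 [202 205 192]
-60 (313, 241) 194.0 [193 193 188]
-54 (313, 243) 255.0 [255 255 255]
-48 (313, 245) 42.0 [41 36 42]
-42 (313, 247) 75.0 [70 71 74]
-36 (313, 249) 52.0 [51 56 52]
-30 (313, 252) 57.0 [58 59 58]
-24 (313, 254) 56.0 [49 54 51]
-18 (313, 256) 54.0 [55 58 56]
-12 (313, 258) 46.0 [43 46 39]
-6 (313, 260) 47.0 [45 43 43]
0 (313, 262) 46.0 [45 47 48]
6 (313, 264) 44.0 [43 47 42]
12 (313, 266) 45.0 [47 43 46]
18 (312, 267) 43.0 [34 35 34]
24 (312, 269) 42.0 [43 40 39]
30 (312, 270) 42.0 [36 36 37]
36 (312, 271) 41.0 [38 39 40]
42 (311, 272) 42.0 [37 40 43]
48 (311, 272) 42.0 [37 40 43]
c 311.2939180823638 257.04628251843116
```

>>> {"op": "arm_command", "data": {"moves": "-0.015 0.012 0.015 0 0 0; -0.04 0.03 0.045 0 0 0; -0.065 0.05 0.075 0 0 0; -0.078 0.06 0.1 0 0 0; -0.08 0.0605 0.112 0 0 0; -0.08 0.0605 0.116 0 0 0; -0.08 0.0605 0.118 0 0 0; -0.08 0.0605 0.118 0 0 0"}}

```text
time_s: 32.85
eef_pos: [0.5251, 0.304, 0.0894]
orientation: [[-0.99, 0.143, -0.001], [0.143, 0.99, -0.001], [0.001, -0.001, -1.0]]
contact_force: [0.4, -0.6, 0.3]
gripper_width: 0.0006
finger_force: 0.0
```

>>> {"op": "arm_command", "data": {"moves": "0 0 0.0015 0 0 0; 0 0 0.003 0 0 0; 0 0 0.0045 0 0 0; 0 0 0.0045 0 0 0"}}

```text
time_s: 33.18
eef_pos: [0.5262, 0.3046, 0.0876]
orientation: [[-0.99, 0.143, 0.002], [0.143, 0.99, 0.001], [-0.002, 0.001, -1.0]]
contact_force: [-3.9, -2.3, 12.4]
gripper_width: 0.0004
finger_force: 6.5
```

>>> {"op": "arm_command", "data": {"moves": "0 0 -0.0006 0 0 0; -0.002 0 -0.0006 0 0 0; -0.004 0 -0.0006 0 0 0; -0.006 0 -0.0006 0 0 0; -0.008 0 -0.0006 0 0 0; -0.01 0 -0.0006 0 0 0; -0.012 0 -0.0006 0 0 0; -0.014 0 -0.0006 0 0 0; -0.014 0 -0.0006 0 0 0; -0.014 0 -0.01 0 0 0; -0.014 0 -0.03 0 0 0"}}

```text
time_s: 34.1
eef_pos: [0.5381, 0.3015, 0.1143]
orientation: [[-0.99, 0.143, -0.003], [0.143, 0.99, -0.002], [0.003, -0.002, -1.0]]
contact_force: [0.4, -0.5, 0.3]
gripper_width: 0.0003
finger_force: 0.0
```

>>> {"op": "arm_command", "data": {"moves": "0.01 -0.01 -0.01 0 0 0; 0.045 -0.035 -0.035 0 0 0; 0.08 -0.055 -0.07 0 0 0; 0.095 -0.06 -0.088 0 0 0; 0.095 -0.06 -0.088 0 0 0"}}

```text
time_s: 34.52
eef_pos: [0.4347, 0.256, 0.2083]
orientation: [[-0.99, 0.143, 0.004], [0.143, 0.99, 0.003], [-0.004, 0.003, -1.0]]
contact_force: [0.6, 0.3, 0.7]
gripper_width: 0.0002
finger_force: 0.0
```

Run:
```python
from h import *
s=observe();print(s["eef_pos"],s["time_s"]);w=wheel()
cv2.imwrite("pics/w13.png",w[:,:,::-1]);go([.5265,.304,.092])
```

```text
[0.43472885 0.25603083 0.20829388] 34.5167
-90 (311, 238) 185.0 [178 185 182]
-84 (311, 239) 187.0 [180 188 188]
-78 (312, 241) 92.0 [85 87 94]
-72 (312, 242) 74.0 [70 72 70]
-66 (312, 244) 49.0 [49 47 50]
-60 (312, 245) 52.0 [46 51 45]
-54 (313, 247) 50.0 [48 50 51]
-48 (313, 249) 48.0 [45 47 43]
-42 (313, 251) 69.0 [70 71 74]
-36 (313, 254) 255.0 [255 255 255]
-30 (313, 256) 255.0 [255 255 255]
-24 (313, 258) 23.0 [18 17 22]
-18 (313, 260) 46.0 [45 43 42]
-12 (313, 262) 44.0 [44 43 44]
-6 (313, 265) 43.0 [39 34 42]
0 (313, 266) 43.0 [46 48 42]
6 (313, 268) 44.0 [44 44 46]
12 (312, 270) 43.0 [37 38 33]
18 (312, 272) 41.0 [42 42 40]
24 (312, 273) 40.0 [33 40 37]
30 (312, 274) 40.0 [43 37 37]
36 (311, 275) 41.0 [40 44 48]
42 (311, 276) 38.0 [32 31 35]
48 (311, 276) 38.0 [32 31 35]
c 311.0213151576484 261.02993817521303
shift mm [-81.8  59.2 115.6] rot [0.21 0.27 0.01] t 34.57 F [ 1.12 -0.1  -0.27]
```

Two clicks; one more stroke.

>>> {"op": "arm_command", "data": {"moves": "-0.015 0.012 0.015 0 0 0; -0.04 0.03 0.045 0 0 0; -0.065 0.05 0.075 0 0 0; -0.078 0.059 0.1 0 0 0; -0.081 0.0595 0.112 0 0 0; -0.081 0.0595 0.115 0 0 0; -0.081 0.0595 0.117 0 0 0; -0.081 0.0595 0.117 0 0 0"}}

```text
time_s: 35.23
eef_pos: [0.5273, 0.3051, 0.0876]
orientation: [[-0.99, 0.143, 0.003], [0.143, 0.99, 0.002], [-0.002, 0.003, -1.0]]
contact_force: [-0.6, 2.2, 9.8]
gripper_width: 0.0008
finger_force: 5.1
```

>>> {"op": "arm_command", "data": {"moves": "0 0 0.001 0 0 0; 0 0 0.002 0 0 0; 0 0 0.003 0 0 0; 0 0 0.003 0 0 0"}}

```text
time_s: 35.57
eef_pos: [0.5278, 0.3052, 0.0871]
orientation: [[-0.99, 0.143, 0.004], [0.143, 0.99, 0.003], [-0.004, 0.003, -1.0]]
contact_force: [-5.5, -1.1, 26.9]
gripper_width: 0.0006
finger_force: 13.4
```

>>> {"op": "arm_command", "data": {"moves": "0 0 -0.0025 0 0 0; -0.002 0 -0.0025 0 0 0; -0.004 0 -0.0025 0 0 0; -0.006 0 -0.0025 0 0 0; -0.008 0 -0.0025 0 0 0; -0.01 0 -0.0025 0 0 0; -0.012 0 -0.0025 0 0 0; -0.0135 0 -0.0025 0 0 0; -0.0135 0 -0.0025 0 0 0; -0.0135 0 -0.012 0 0 0; -0.0135 0 -0.032 0 0 0"}}

```text
time_s: 36.48
eef_pos: [0.5372, 0.3008, 0.1135]
orientation: [[-0.99, 0.143, -0.005], [0.143, 0.99, -0.002], [0.004, -0.003, -1.0]]
contact_force: [0.7, 0.8, 0.2]
gripper_width: 0.0004
finger_force: 0.0
```

>>> {"op": "arm_command", "data": {"moves": "0.01 -0.01 -0.01 0 0 0; 0.045 -0.035 -0.035 0 0 0; 0.08 -0.055 -0.07 0 0 0; 0.095 -0.06 -0.088 0 0 0; 0.095 -0.06 -0.088 0 0 0"}}

```text
time_s: 36.9
eef_pos: [0.4338, 0.2552, 0.2074]
orientation: [[-0.99, 0.143, 0.002], [0.143, 0.99, 0.002], [-0.002, 0.002, -1.0]]
contact_force: [0.3, 0.5, -0.8]
gripper_width: 0.0006
finger_force: 0.0
```

Run:
```python
from h import *
s=observe();print(s["eef_pos"],s["time_s"]);w=wheel()
for n in("scene","top"):
    im=capture(n);h=cv2.cvtColor(im,cv2.COLOR_RGB2HSV)
    m=cv2.inRange(h,(3,150,110),(18,255,255))
    for c in cv2.findContours(m,0,2)[0]:
        if cv2.contourArea(c)>15:print(n,cv2.boundingRect(c),cv2.minAreaRect(c)[0])
```

```text
[0.43379203 0.25524774 0.20737662] 36.9
-90 (312, 240) 185.0 [181 186 187]
-84 (312, 241) 197.0 [188 197 197]
-78 (313, 242) 113.0 [112 115 117]
-72 (313, 243) 67.0 [62 70 67]
-66 (313, 245) 46.0 [46 46 44]
-60 (313, 247) 48.0 [49 49 41]
-54 (314, 249) 46.0 [46 48 45]
-48 (314, 251) 60.0 [56 56 58]
-42 (314, 253) 55.0 [51 52 56]
-36 (314, 255) 51.0 [46 46 45]
-30 (314, 257) 47.0 [45 44 46]
-24 (314, 259) 47.0 [45 44 43]
-18 (314, 262) 42.0 [39 38 37]
-12 (314, 264) 44.0 [46 46 43]
-6 (314, 266) 40.0 [35 37 41]
0 (314, 268) 39.0 [38 36 39]
6 (314, 270) 39.0 [38 40 40]
12 (313, 271) 40.0 [34 31 35]
18 (313, 273) 40.0 [40 40 39]
24 (313, 274) 40.0 [36 37 39]
30 (313, 275) 39.0 [35 33 38]
36 (312, 276) 36.0 [34 35 36]
42 (312, 277) 38.0 [39 39 39]
48 (311, 277) 37.0 [35 38 41]
c 311.9814055573641 262.2095679459952
scene (289, 122, 10, 10) (294.0000305175781, 126.50001525878906)
top (186, 211, 6, 11) (188.27999877929688, 216.03997802734375)
```

Run:
```python
from h import *
w=capture("wrist");g=w.min(2)
print(g[236:296:2,290:338:2])
s=capture("scene");print(s.max(2)[112:132,332:356])
```

```text
[[179 181 181 177 179 178 177 181 179 177 180 179 177 176 180 176 181 178
  178 180 178 180 181 176]
 [176 179 178 180 173 173 178 178 181 175 174 178 178 181 181 180 179 174
  176 178 182 176 177 175]
 [175 175 181 174 180 175 180 179 184 184 186 183 187 187 186 182 183 177
  176 180 178 172 174 172]
 [172 178 180 175 179 176 173 179  89  61  64  54  52  48  37  50 135 179
  177 173 174 171 176 177]
 [183 181 178 178 175 178 177 180  65  45  47  41  45  45  41  57 157 173
  178 176 177 179 175 175]
 [180 174 170 174 174 178 179 187  65  43  46  47  50  44  44  51 161 176
  178 178 173 176 175 172]
 [177 176 175 174 173 176 172 188  46  47  43  43  44  41  48  46 177 178
  174 176 174 176 177 178]
 [176 179 176 173 177 177 176 190  42  42  47  50  49  42  58  41 183 175
  169 177 174 175 175 174]
 [172 175 173 181 174 170 172 188  31  46  63  57  63  67  60  37 181 170
  176 176 171 174 177 178]
 [174 174 167 176 172 173 171 198  31  41  46  52  47  50  44  62 174 176
  171 176 175 175 172 175]
 [181 181 177 181 182 183 185 205  37  54  48  55  51  55  51  72 201 198
  194 184 180 16
[... 3251 characters left out ...]
93  92  97  95  96  95  92  96  94  90  95  94  62  25  13  13  12
   23  48  77  93  92  93]
 [ 90  96  91  92  94  95  94  99  92  95  96  97  96  91  65  25   9  22
   41  78  93  96  97  96]
 [ 95  96  97  96  88  93  97  93  97  94  95  95  94  94  93  63  45  67
   75  92  95  97  93  94]
 [ 94  95  98  98  86  93  94  98  95  95  92  94  94  97  92  91  80  94
   96  95  94  96  95  97]
 [ 94  93  91  94  95  92  92  97  91  95  93  93  94  92  94  93  97  94
   95  98  97  93  98  97]
 [ 98  97  97  93  95  97  89  94  94  98  97  92  91  95  95  94  98  94
   95  92  97  92  93  95]
 [ 89  96  96  96  94  93  94  93  94  99  94  94  94  98  94  95  95  98
   94  96  95  93  95  94]]
```

Run:
```python
from h import *
c=calibration("scene")
fx=np.array([np.cos(YAW),np.sin(YAW),0])
for a in(-60,-30,-15,0,15,30,60):
    t=np.radians(a);p=np.array([.5335,.3028,.099])+.0235*(np.sin(t)*fx+np.array([0,0,np.cos(t)]))
    print(a,cv2.projectPoints(p.reshape(1,3),c["rvec"],c["tvec"],c["K"],None)[0].ravel().round(1))
fy=np.array([.1426,.9898,0])
for s in(-.012,.012):print(cv2.projectPoints((np.array([.5335,.3028,.11])+s*fy).reshape(1,3),c["rvec"],c["tvec"],c["K"],None)[0].ravel().round(1))
```

```text
-60 [340.6 116.6]
-30 [343.1 116.4]
-15 [344.5 117. ]
0 [345.9 118.1]
15 [347.3 119.5]
30 [348.4 121.2]
60 [349.7 124.9]
[342.2 122.6]
[348.  119.2]
```

```bash
python3 -c "
from station import *
print(job_done())"
```

```text
the job is handed in; nothing more can be done
None
```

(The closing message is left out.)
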